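# Hold the bean grinder's lid at its run mark

### The arm

A 7-joint arm with a two-finger parallel gripper is mounted at the origin on the work surface. World frame = base frame: x ahead of the robot, y to its left, z up, the work surface at z = 0. Lengths are in m, angles in rad, forces in N, time in s.
With the tool pointing down it reaches from about 0.4 to 0.85 m from the base axis. Payload 4.5 kg.
Tool frame: the origin (TCP) lies between the finger pads; the fingertips stand r.finger_overhang ahead of it and the grasp point (between the pads) lies 8 mm behind it (r.finger_overhang is the distance from the TCP to the fingertips, in m); z points along the fingers, x is the direction in which the jaws open and shut, and the axes are right-handed (so a half turn about z gives the same grasp; the last joint's range is limited). The gripper opens to 88 mm and grips with 3 to 60 N. Pads are 18 mm wide; open, the fingers measure 123 mm over their backs; the gripper's body (75 mm by 187 mm) begins 45 mm behind the grasp point.
Start: joints at [0.034, 0.689, -0.195, 1.565, 0.157, 0.902, -0.215], TCP at [0.625, 0, 0.25] pointing down, gripper open.
Joint ranges: [-3.01, 3.01], [-0.46, 2.08], [-1.47, 1.51], [0.13, 2.56], [-1, 4.14], [0.04, 2.09], [-2.66, 2.66]. Speed limits (rad/s): [2.57, 2.57, 3.14, 3.14, 3.14, 3.14, 3.14].

### API

Orientations are given as a unit quaternion [x, y, z, w].
In Python, from plant import r gives the robot as it stands.
- The arm moves only by the tool move_arm, never from a script. Its argument "targets" is a list that holds one entry, the list of rows, each a list of 7 numbers: the turn, a rotation vector about the world's x, y, z in rad, then the shift along the world's x, y, z in m, then the opening, from 0 (shut) to 1 (fully open). A call has 1 to 5 rows; each row shifts and turns the pose as measured when the row begins; what a row does not reach is not made up. A row lasts 1/10 s, in which the tool goes at most 50 mm and 8.59 degrees, less where a joint would pass 70% of its speed; a pose out of reach is approached as far as the arm can. A call with a gripper value outside its range is refused whole. The fingers move at their own pace and stop on an object; "force" is the grip in N (left out, the last holds). Time passes only in rows, so rows that do not move let the fingers close. It gives the time, the measured TCP pose, the force and the opening at its end, in the units of the state.
- r.get_state(): the state, without advancing time (a new reading comes with each control period).
- r.snapshot(name): name is "scene" or "side" or "wrist"; returns a dict with "frame" (480x640x3 uint8, red, green, blue), "K" (3x3 intrinsics, pixels), "T" (4x4, takes a point from camera to world coordinates). Camera axes: x right, y up, looking along -z (the intrinsics and any distortion apply to the point x, -y, -z); pixel columns grow to the right and rows downward; lengths in m; the calibration is good to about 2 mm. A picture is of the moment at which its call begins. There is no depth.
- r.finish_job(): hands the job in, once; it reports no verdict.
Trained networks look in a picture, given as the dict that the camera call returned (one of the last four; its "shot" number tells which), for a name from the list of things; names that differ only in an ending like _2 or _b are one class to them, and where a whole thing is asked for, a point or a joint stands for the part that bears it (a point fixed in the world has none). Each returns a list of dicts, best first, with "score" (0 to 1); they miss things now and then, are a little off and sometimes report something else, mostly with a low value. They report only what shows in the picture. A call takes as long as a camera call. They do not tell look-alikes from the thing itself.
- r.find_in(picture, query): "centre" ([row, column] in pixels, amid what is visible of it).
The state is a dict: "clock": time; "q": joint angles; "qd": joint speeds; "joint_torque": joint torques, N m; "tool_pos": TCP position; "eef_rot": TCP orientation; "contact_force": force on the tool from outside, world axes, zero at the start; "moment": the same for the moment, N m; "opening": opening from 0.0 (shut) to 1.0 (fully open).
Only numpy, scipy, OpenCV 4.12 (cv2) and the standard library are available. Lean on these libraries where they do the work, as an engineer would, in place of code of your own. Each camera call takes 0.05 s, during which the arm holds its last target. There are 200 camera calls.

### The job

Take the cleaning brush off the open mouth of the desk coffee grinder and lay it in the wooden tray, then fit the bayonet lid straight down into the mouth and twist it clockwise (seen from above) by 45 degrees, to the single-line run mark, halfway to the lock. Keep hold of the lid there against its return spring: finish with the lid gripped at the run mark, and never turn it on to the lock click. Leave the other things on the desk where they stand.

Things in the scene. Friction and masses are not known exactly. Their poses are not given: they have to be found in the camera images.
- grinder: Coffee grinder fixed to the desk: round black body, steel collar 112 mm across (foot 124 mm), 130 mm tall. Origin: centre of its foot; z up; the mouth's two entry gaps face its +x and -x. Black lines on the collar's top show where the lid's pointers go: single line 45 degrees clockwise of each gap = run, double line 90 degrees clockwise = lock. Counter-clockwise turns are blocked.
- mouth (a point): Centre of the grinder's mouth, level with the collar's top (130 mm above the desk), axes as the grinder's. An inward flange 8 mm thick leaves an opening 74 mm across; its two entry gaps, at +x and -x, are 23 mm wide or more and reach out to 94 mm across. The collar's wall, 94 to 112 mm across, runs all round at full height.
- switch_ring (a joint): Sprung ring in the mouth, pushed by the lid's lugs; rad, 0 at rest, grows clockwise. Starts to move when the lid has turned about 0.17 rad clockwise from the gaps, then follows it one to one: run mark (lid at 45 degrees) 0.61; lock stop (90 degrees) 1.40, clicked from 1.2 on. Spring torque 0.07 N m at 0, 0.145 at the run mark: a lid let go turns back.
- lid: Loose black lid, about 0.2 kg, upright. Origin: centre of its underside. Plug 66 mm across, 22 tall; steel lugs at +x and -x, 14 wide, to 84 across, 2 to 11 up; disc 96 across, 22 to 28 up; steel grip bar along x, 64 long, 16 wide, 28 to 55 up, pointers in line. Enters with x along the grinder's x, either way round; home with the disc on the collar (origin 108 mm up). 3 mm play under the flange.
- brush: Loose brush lying flat across the grinder's collar, 150 mm long along its x, wooden handle at -x (16 mm wide, 16 mm tall, from x = -75 to +13 mm), steel ferrule (20 mm wide) and black bristle block at +x (22 mm wide, to x = +75 mm). Origin: middle of its length, on its underside. About 50 g.
- tray: Shallow dark wooden tray fixed on the desk, 240 mm along its x, 150 mm along its y, 18 mm tall, walls 6 mm, inner floor 6 mm above the desk. Origin: centre of its underside.
- mug: Bystander, to be left alone: white coffee mug, 82 mm wide, 92 mm tall. Origin: centre of its underside.
- jar: Bystander, to be left alone: amber glass bean jar with steel cap, 84 mm wide, 130 mm tall. Origin: centre of its underside.
- pencup: Bystander, to be left alone: dark steel pen cup, 80 mm wide, 100 mm tall. Origin: centre of its underside.
- mouse: Bystander, to be left alone: black computer mouse, 105 x 60 x 33 mm. Origin: centre of its underside.
- stapler: Bystander, to be left alone: black stapler, 120 x 34 x 38 mm. Origin: centre of its underside.
- keepsake_box: Bystander, to be left alone: white box with black edges, 104 x 144 x 50 mm. Origin: centre of its underside.
- paperweight: Bystander, to be left alone: green glass paperweight, 68 mm wide, 42 mm tall. Origin: centre of its underside.
Mind the look-alikes: they are no part of the job. There is more than one size of the brush; the one meant has the size given above. Leave any yellow look-alike of the lid alone.

How it is judged:
By the outcome, as a careful person would: the job done as asked, in the order asked, and still so for the second after the job is handed in, while the arm keeps its last pose, push and grip.
It also fails if it takes over 66 s, if anything falls off the work surface, if the arm or the gripper's body presses on something with over 40 N, if the wrist force passes 120 N, or if a joint passes its speed limit or range.

## Working session

There is one attempt and no reset: what is moved stays moved. The work goes in short steps, Python scripts to look and compute and a tool call to move; the robot and the scene stay as the last step left them, time stands still between calls to the robot, and variables do not carry over. Pictures are saved under pics/ and viewed, about 8 in all and at most 12, crops included, and the job is handed in when it is done.

Besides the shell and the picture viewer there is one more tool, called after "Call:" as a command line: name --argument value ..., lists and objects as JSON in quotes. move_arm: Moves the arm, as the interface text tells. Its arguments: {"type":"object","properties":{"targets":{"type":"array","items":{"type":"array","items":{"type":"array","items":{"type":"number"}}}},"force":{"type":"number"}},"required":["targets"]}

```bash
mkdir -p pics; ls; cat > h.py <<'E'
import numpy as np, cv2
from plant import r
def snap(n,f=None):
    s=r.snapshot(n)
    if f: cv2.imwrite('pics/'+f,s['frame'][:,:,::-1])
    return s
def ray(s,rc):
    K,T=np.array(s['K']),np.array(s['T'])
    d=np.linalg.inv(K)@[rc[1],rc[0],1]
    return T[:3,3],T[:3,:3]@[d[0],-d[1],-d[2]]
def at(s,rc,z):
    o,d=ray(s,rc); return o+d*(z-o[2])/d[2]
def proj(s,p):
    K,T=np.array(s['K']),np.array(s['T'])
    c=T[:3,:3].T@(np.array(p)-T[:3,3]); u=K@[c[0],-c[1],-c[2]]; return (u[1]/u[2],u[0]/u[2])
E
python3 - <<'E'
from h import *
print(r.finger_overhang,r.get_state())
for n in("scene","side"):
    s=snap(n,n+'1.png'); print(n,[k for k in s if k not in('frame',)],np.round(s['T'],3).tolist(),np.round(s['K'],1).tolist())
    for q,z in(("grinder",.1),("lid",.04),("brush",.14),("tray",.01)):
        for d in r.find_in(s,q)[:4]: print(q,np.round(d['centre']),round(d['score'],2),np.round(at(s,d['centre'],z),3))
E
```

```text
pics
0.011 {'clock': 0.0, 'q': array([ 0.03379878,  0.68997134, -0.19450588,  1.56635302,  0.15734023,
        0.90248041, -0.21507995]), 'qd': array([-5.97881678e-05,  2.78349917e-04,  2.01798221e-04, -3.68393753e-04,
       -4.16387034e-04, -9.32521108e-04,  3.11801319e-04]), 'joint_torque': array([ 3.38560185e-04, -5.27571630e+01, -1.26686912e+00, -1.53434461e+01,
       -5.26333472e-02,  6.56995355e-03,  1.65937727e-04]), 'tool_pos': array([ 6.24389901e-01, -6.09742368e-05,  2.48915306e-01]), 'eef_rot': array([ 9.99999585e-01,  6.27378326e-05, -9.04608407e-04,  8.37337996e-05]), 'contact_force': array([ 0.19469863,  0.1271821 , -0.12060203]), 'moment': array([-0.01038214, -0.00912282, -0.06786188]), 'opening': 1.0005355777450935}
scene ['K', 'T', 'shot'] [[0.575, -0.7, 0.423, 1.007], [0.818, 0.497, -0.29, -0.309], [-0.007, 0.513, 0.859, 0.999], [0.0, 0.0, 0.0, 1.0]] [[450.8, 0.0, 321.7], [0.0, 450.8, 241.8], [0.0, 0.0, 1.0]]
grinder [251. 342.] 0.84 [0.611 0.018 0.1  ]
lid [152. 383.] 0.83 [0.395 0.323 0.04 ]
lid [197. 410.] 0.65 [0.558 0.283 0.04 ]
brush [243. 347.] 0.48 [0.619 0.026 0.14 ]
brush [222. 276.] 0.47 [ 0.481 -0.075  0.14 ]
tray [294. 204.] 0.82 [ 0.476 -0.29   0.01 ]
side ['K', 'T', 'shot'] [[0.86, 0.357, -0.365, 0.256], [-0.51, 0.612, -0.604, -0.505], [0.007, 0.705, 0.709, 0.707], [0.0, 0.0, 0.0, 1.0]] [[459.8, 0.0, 311.2], [0.0, 459.8, 233.1], [0.0, 0.0, 1.0]]
grinder [237. 305.] 0.86 [0.553 0.009 0.1  ]
grinder [417. 355.] 0.46 [ 0.442 -0.315  0.1  ]
lid [181. 245.] 0.92 [0.554 0.286 0.04 ]
lid [199. 171.] 0.9 [0.388 0.311 0.04 ]
brush [317. 247.] 0.89 [ 0.378 -0.125  0.14 ]
brush [201. 310.] 0.67 [0.59  0.052 0.14 ]
tray [417. 354.] 0.6 [ 0.469 -0.286  0.01 ]
tray [165. 340.] 0.47 [0.799 0.259 0.01 ]
```

View pics/scene1.png

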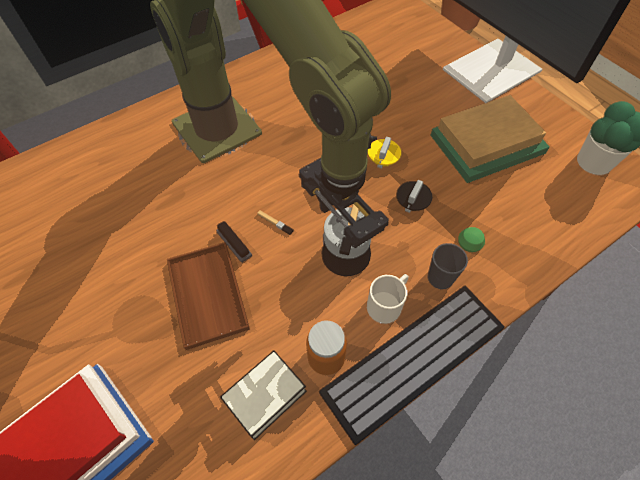

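View pics/side1.png

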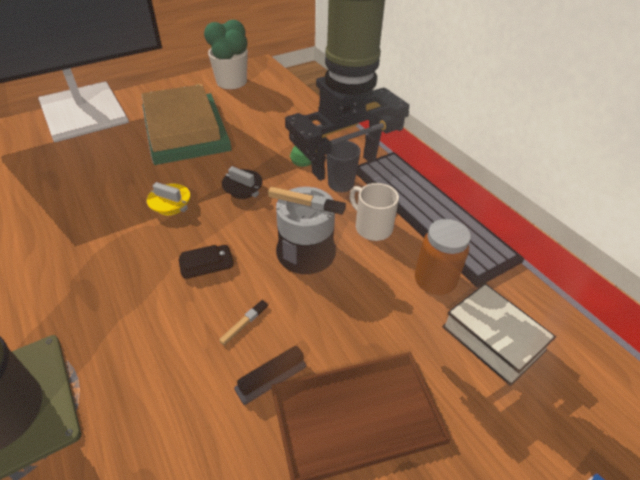

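The scene picture shows the gripper hanging over the grinder (251,342). In the side picture:
- **Brushes:** the one on the grinder is the target (201,310), handle end (192,270) to bristle end (208,344). The small one on the desk (320,245) is a look-alike.
- **Lids:** the black one is the target (181,245). The yellow one is a look-alike (199,171).
- **Tray:** (417,360).

Next I'll take a close view from the wrist with an enlarged side crop.

```bash
python3 - <<'E'
from h import *
s=snap("side"); w=snap("wrist")
print(np.round(w['T'],3).tolist(),np.round(w['K'],1).tolist())
for n,p in(("hand",(192,270)),("brist",(208,344))): print(n,at(s,p,.138).round(3))
for q,z in(("grinder",.13),("brush",.14),("lid",.05)):
    for d in r.find_in(w,q)[:3]: print(q,np.round(d['centre']),round(d['score'],2),np.round(at(w,d['centre'],z),3))
# tray corners in side
for p in((357,410),(437,447),(475,297),(393,277)): print('tray',at(s,p,.018).round(3))
a=cv2.resize(w['frame'],(800,600))
c=cv2.resize(s['frame'][140:260,190:370],(0,0),fx=1.8,fy=1.8)
a[-c.shape[0]:, :c.shape[1]]=c
cv2.imwrite('pics/w1.png',a[:,:,::-1])
E
```

```text
[[1.0, 0.0, 0.001, 0.625], [-0.0, 0.962, 0.273, 0.069], [-0.001, -0.273, 0.962, 0.385], [0.0, 0.0, 0.0, 1.0]] [[348.4, 0.0, 324.3], [0.0, 348.4, 239.1], [0.0, 0.0, 1.0]]
hand [0.538 0.115 0.138]
brist [0.635 0.005 0.138]
grinder [161. 255.] 0.61 [0.576 0.055 0.13 ]
brush [239. 132.] 0.82 [ 0.485 -0.     0.14 ]
brush [  9. 476.] 0.6 [0.718 0.147 0.14 ]
brush [152. 269.] 0.56 [0.588 0.062 0.14 ]
tray [ 0.604 -0.252  0.018]
tray [ 0.567 -0.382  0.018]
tray [ 0.352 -0.315  0.018]
tray [ 0.384 -0.196  0.018]
```

View pics/w1.png

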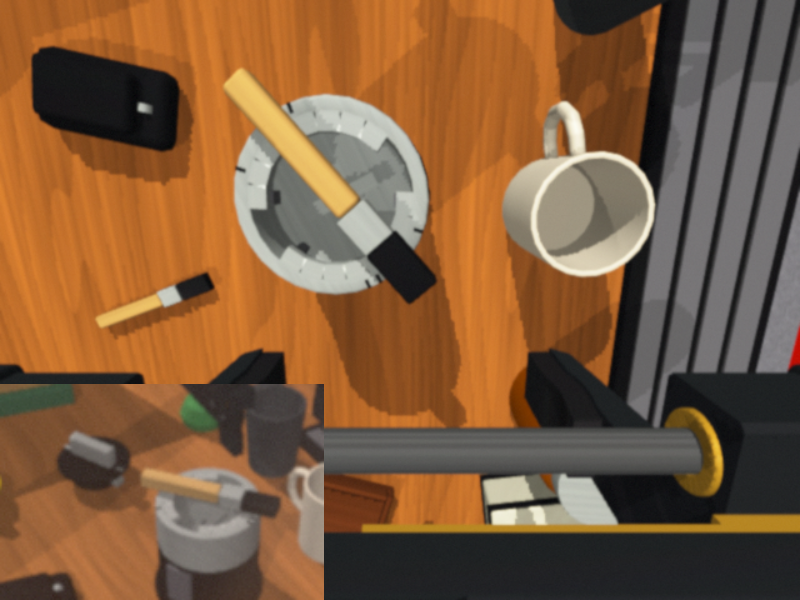

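The wrist view (800×600, up = +y, right = +x) shows the target brush lying across the collar, handle end (237,80), bristle end (418,285). The small brush on the desk (155,300) is clearly the wrong size. The collar is centred at about (332,193), with single run lines at (240,169) and (418,231) and double lines at (290,107) and (372,283).

```bash
python3 - <<'E'
from h import *
w=snap("wrist")
f=lambda u,v:(v/1.25,u/1.25)
h1=at(w,f(237,80),.142); b1=at(w,f(420,283),.142)
print('brush',h1.round(3),b1.round(3),np.linalg.norm(h1-b1),np.degrees(np.arctan2(*(b1-h1)[1::-1])))
c=at(w,f(332,193),.13); print('collar',c.round(3), at(w,f(235,193),.13).round(3),at(w,f(429,193),.13).round(3),at(w,f(332,95),.13).round(3),at(w,f(332,292),.13).round(3))
for p in((240,169),(418,231),(290,107),(367,281),(375,277)):
    d=at(w,f(*p),.13)-c; print(p,np.degrees(np.arctan2(d[1],d[0])).round(1),np.hypot(*d[:2]).round(3))
E
```

```text
brush [0.54  0.116 0.142] [0.634 0.01  0.142] 0.14146590850163418 -48.5025425599164
collar [0.584 0.06  0.13 ] [0.528 0.06  0.13 ] [0.639 0.06  0.13 ] [0.586 0.111 0.13 ] [0.581 0.001 0.13 ]
(240, 169) 165.6 0.053
(418, 231) -23.7 0.054
(290, 107) 114.5 0.05
(367, 281) -70.1 0.055
(375, 277) -64.4 0.054
```

Call:
move_arm --targets '[[[0,0,0.145,-0.008,0.013,-0.008,0.45],[0,0,0.145,-0.008,0.013,-0.008,0.45],[0,0,0.145,-0.008,0.013,-0.008,0.45],[0,0,0.145,-0.008,0.013,-0.008,0.45],[0,0,0.145,-0.008,0.013,-0.008,0.45]]]' --force 15

```text
clock: 1.3
tool_pos: [0.5862, 0.0639, 0.2101]
eef_rot: [0.931, 0.364, 0.003, 0.001]
contact_force: [0.7, -0.2, -0.3]
opening: 0.565
```

Call:
move_arm --targets '[[[0,0,-0.015,-0.001,0.002,-0.03,0.4],[0,0,0,0,0,-0.028,0.4],[0,0,0,0,0,-0.009,0.4],[0,0,0,0,0,0,0.4]]]'

```text
clock: 1.7
tool_pos: [0.5845, 0.0691, 0.1417]
eef_rot: [0.933, 0.36, 0.004, -0.0]
contact_force: [-0.4, 0.5, 0.2]
opening: 0.405
```

```bash
python3 - <<'E'
from h import *
s=snap("side")
w=snap("wrist")
a=np.zeros((480,800,3),np.uint8)
a[:, :400]=cv2.resize(w['frame'],(400,300))[0:1] if 0 else 0
a[:300,:400]=cv2.resize(w['frame'],(400,300)); a[:480,400:]=cv2.resize(s['frame'][130:274,250:370],(400,480))
cv2.imwrite('pics/g1.png',a[:,:,::-1]); print(r.get_state()['tool_pos'])
E
```

```text
[0.58533144 0.06922706 0.14304194]
```

View pics/g1.png

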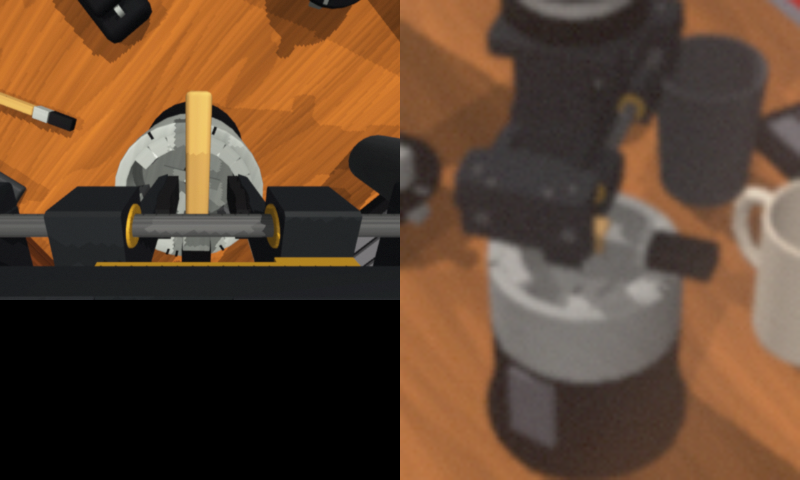

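The wrist half shows the handle between the fingers and lined up with them (198,150). The side half shows the fingertips just at collar height. I'll close and lift.

Call:
move_arm --targets '[[[0,0,0,0,0,0,0],[0,0,0,0,0,0,0],[0,0,0,0,0,0,0],[0,0,0,0,0,0.02,0],[0,0,0,0,0,0.03,0]]]' --force 15

```text
clock: 2.3
tool_pos: [0.5851, 0.0682, 0.1946]
eef_rot: [0.933, 0.359, 0.005, 0.0]
contact_force: [1.2, -0.5, -1.3]
opening: 0.181
```

Call:
move_arm --targets '[[[0,0,0,-0.01,-0.035,0.005,0],[0,0,0.12,-0.012,-0.04,0,0],[0,0,0.12,-0.012,-0.04,0,0],[0,0,0.12,-0.012,-0.04,0,0],[0,0,0.12,-0.012,-0.04,0,0]]]'

```text
clock: 2.8
tool_pos: [0.5313, -0.1222, 0.2079]
eef_rot: [0.812, 0.584, 0.014, -0.002]
contact_force: [0.1, -0.5, 0.0]
opening: 0.181
```

Call:
move_arm --targets '[[[0,0,0,-0.012,-0.04,0,0],[0,0,0,-0.012,-0.04,0,0],[0,0,0,-0.012,-0.04,-0.02,0],[0,0,0,-0.012,-0.03,-0.02,0],[0,0,0,0,0,-0.02,0]]]'

```text
clock: 3.3
tool_pos: [0.4799, -0.2891, 0.1507]
eef_rot: [0.815, 0.58, 0.014, 0.004]
contact_force: [-0.4, 0.0, 0.2]
opening: 0.18
```

Call:
move_arm --targets '[[[0,0,0,0,0,-0.045,0],[0,0,0,-0.002,0.002,-0.045,0],[0,0,0,0,0,-0.026,0],[0,0,0,0,0,-0.008,0],[0,0,0,0,0,0,0]]]'

```text
clock: 3.8
tool_pos: [0.4777, -0.2918, 0.0233]
eef_rot: [0.817, 0.577, 0.014, 0.007]
contact_force: [-0.5, -0.3, -1.6]
opening: 0.181
```

Call:
move_arm --targets '[[[0,0,0,0,0,0,0.4],[0,0,0,0,0,0,0.4],[0,0,0,0,0,0.04,0.4],[0,0,0,0,0,0.05,0.4],[0,0,0,0,0,0.05,0.4]]]'

```text
clock: 4.3
tool_pos: [0.4772, -0.2909, 0.1668]
eef_rot: [0.816, 0.577, 0.014, 0.006]
contact_force: [0.0, -0.6, -0.5]
opening: 0.404
```

```bash
python3 - <<'E'
from h import *
s=snap("side")
a=np.zeros((480,800,3),np.uint8)
a[:,:400]=cv2.resize(s['frame'][144:264,170:270],(400,480)); a[:,400:]=cv2.resize(s['frame'][330:480,250:450],(400,480))
cv2.imwrite('pics/t1.png',a[:,:,::-1]); print(r.get_state()['tool_pos'])
E
```

```text
[ 0.48144447 -0.29212251  0.17455751]
```

View pics/t1.png

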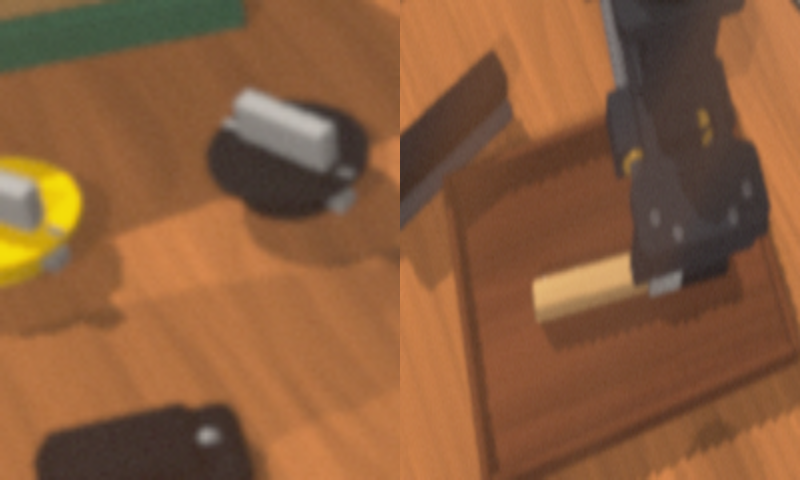

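The brush lies wholly inside the tray (right half: handle 540,290 to bristles 725,260), and the black lid stands with its bar from (245,95) to (335,150) in the left half. Next I'll go over the lid, taking one wrist look at the mouth on the way.

```bash
python3 - <<'E'
from h import *
s=snap("side")
a=at(s,(167.3,231.5),.055);b=at(s,(181,254),.055);print(a,b,np.linalg.norm(a-b),np.degrees(np.arctan2(*(b-a)[1::-1])))
print(r.get_state()['q'].round(2))
E
```

```text
[0.54168295 0.32990186 0.055     ] [0.56488125 0.2577588  0.055     ] 0.07578114348940417 -72.17430378690649
[ 0.8   0.75 -0.56  1.85  0.6   0.67  1.13]
```

Call:
move_arm --targets '[[[0,0,-0.14,0.012,0.045,0.015,0.8],[0,0,-0.14,0.012,0.045,0.015,0.8],[0,0,-0.14,0.012,0.045,0.015,0.8],[0,0,-0.14,0.012,0.045,0.015,0.8],[0,0,-0.14,0.012,0.045,0.01,0.8]]]'

```text
clock: 4.9
tool_pos: [0.539, -0.0737, 0.2486]
eef_rot: [0.97, 0.242, 0.013, 0.021]
contact_force: [0.8, 0.1, 0.2]
opening: 0.797
```

```bash
python3 - <<'E'
from h import *
s=snap("wrist",'raw2.png')
print(r.get_state()['q'].round(2),proj(s,(.584,.056,.13)))
# rectify collar plane z=.13, 0.25mm/px, 150mm sq
n=600; g=.00025; X,Y=np.meshgrid(.584+(np.arange(n)-300)*g,.056-(np.arange(n)-300)*g)
K,T=np.array(s['K']),np.array(s['T']); P=np.stack([X,Y,0*X+.13],-1)-T[:3,3]; C=P@T[:3,:3]
u=K[0,0]*C[...,0]/-C[...,2]+K[0,2]; v=K[1,1]*-C[...,1]/-C[...,2]+K[1,2]
R=cv2.remap(s['frame'],u.astype('f4'),v.astype('f4'),1); cv2.imwrite('pics/rect.png',R[:,:,::-1])
E
```

```text
[ 0.23  0.58 -0.35  1.84  0.33  0.73  0.19] (np.float64(93.83536224369367), np.float64(472.20359385268216))
```

View pics/rect.png

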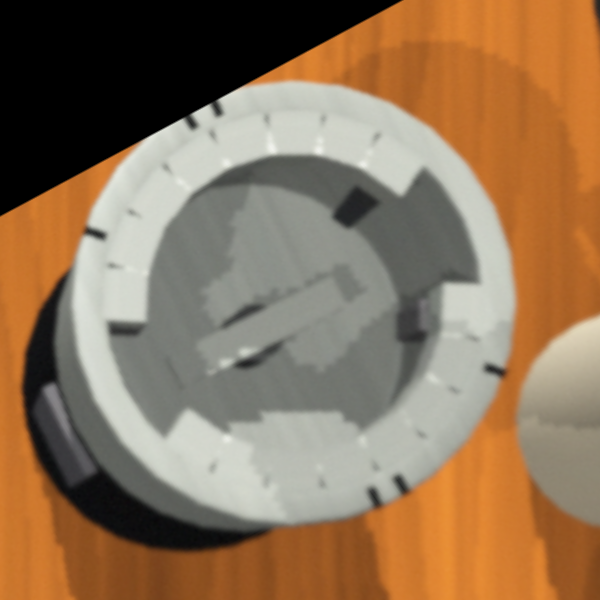

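The rectified collar (4 px/mm) is centred at (295,302), i.e. world (0.583, 0.0555). The single lines at (95,232) and (495,370) lie on a −19° axis and the double lines on a −64° axis. Both put grinder x at +26°, which matches the visible gap at (450,225). Next, the lid.

Call:
move_arm --targets '[[[0,0,0,0.002,0.045,0,0.8],[0,0,-0.06,0.002,0.045,0,0.8],[0,0,-0.06,0.002,0.045,0,0.8],[0,0,-0.06,0.002,0.045,0,0.8],[0,0,0,0.002,0.045,0,0.8]]]'

```text
clock: 5.45
tool_pos: [0.5527, 0.1569, 0.2551]
eef_rot: [0.987, 0.155, 0.02, 0.021]
contact_force: [0.2, -0.1, -0.1]
opening: 0.799
```

Call:
move_arm --targets '[[[0,0,0,0,0.04,-0.02,0.8],[0,0,0,0,0.03,-0.02,0.8],[0,0,0,0,0,0,0.8]]]'

```text
clock: 5.75
tool_pos: [0.5517, 0.2388, 0.217]
eef_rot: [0.986, 0.162, 0.024, 0.017]
contact_force: [-1.0, 0.4, -1.1]
opening: 0.798
```

```bash
cat >> h.py <<'E'
def rect(s,cx,cy,z,f,n=600,g=.00025):
    X,Y=np.meshgrid(cx+(np.arange(n)-n/2)*g,cy-(np.arange(n)-n/2)*g)
    K,T=np.array(s['K']),np.array(s['T']); C=(np.stack([X,Y,0*X+z],-1)-T[:3,3])@T[:3,:3]
    u=K[0,0]*C[...,0]/-C[...,2]+K[0,2]; v=K[1,1]*-C[...,1]/-C[...,2]+K[1,2]
    R=cv2.remap(s['frame'],u.astype('f4'),v.astype('f4'),1); cv2.imwrite('pics/'+f,R[:,:,::-1])
E
python3 - <<'E'
from h import *
s=snap("wrist",'raw3.png'); st=r.get_state()
print(st['q'].round(2),st['tool_pos'],st['eef_rot'],[ (d['centre'],d['score']) for d in r.find_in(s,'lid')[:3]],proj(s,(.553,.294,.055)))
rect(s,.553,.294,.055,'rlid.png')
E
```

```text
[-0.37  0.68 -0.23  1.71  0.29  0.75 -0.44] [0.55272138 0.23610855 0.21804415] [0.98648265 0.16100304 0.02457849 0.01805255] [([37.8, 162.8], 0.74), ([138.7, 343.7], 0.63)] (np.float64(153.59581785404276), np.float64(339.0881013460139))
```

View pics/rlid.png

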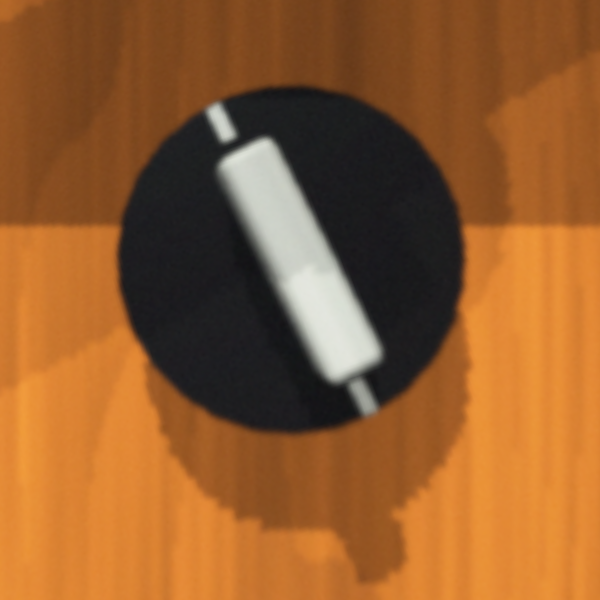

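The lid's bar runs from (245,151) to (359,369), so its centre is at world (0.5535, 0.304), its axis is −62.5° and it measures 62 mm (expected 64). The disc and pointers agree. I'll compute the approach turn and take out the tool's small tilt.

```bash
cat >> h.py <<'E'
from scipy.spatial.transform import Rotation as R_
def to(yaw,p=None):
    st=r.get_state(); A=R_.from_quat(st['eef_rot'])
    D=R_.from_euler('z',yaw,degrees=True)*R_.from_quat([1,0,0,0])
    z=A.apply([0,0,1]);x=A.apply([1,0,0])
    print('turn',(D*A.inv()).as_rotvec().round(3),'shift',None if p is None else (np.array(p)-st['tool_pos']).round(4),'yaw',np.degrees(np.arctan2(x[1],x[0])).round(1),'z',z.round(3),'pos',st['tool_pos'].round(4),'q',st['q'].round(2),'F',st['contact_force'].round(1),'M',st['moment'].round(2),'open',round(st['opening'],3),'t',st['clock'])
E
python3 -c "
from h import *
to(27.5,(.5535,.304,.1))"
```

```text
turn [0.025 0.058 0.16 ] shift [-0.0002  0.0705 -0.1187] yaw 18.4 z [ 0.055 -0.03  -0.998] pos [0.5537 0.2335 0.2187] q [-0.37  0.68 -0.23  1.71  0.3   0.75 -0.44] F [ 0.6 -0.8 -0.9] M [-0.03  0.05  0.02] open 0.803 t 5.85
```

Call:
move_arm --targets '[[[0.008,0.02,0.055,0,0.025,-0.03,0.8],[0.008,0.02,0.055,0,0.025,-0.03,0.8],[0.008,0.018,0.05,0,0.02,-0.03,0.8],[0,0,0,0,0,-0.028,0.8],[0,0,0,0,0,0,0.8]]]'

```text
clock: 6.35
tool_pos: [0.5613, 0.2925, 0.1038]
eef_rot: [0.972, 0.234, 0.004, 0.003]
contact_force: [-0.0, -1.1, -0.3]
opening: 0.802
```

```bash
python3 -c "
from h import *
to(27.5,(.5535,.304,.042))"
```

```text
turn [0.003 0.01  0.007] shift [-0.0078  0.0115 -0.0618] yaw 27.1 z [ 0.01  -0.003 -1.   ] pos [0.5613 0.2925 0.1038] q [-0.42  0.89 -0.26  1.65  0.35  0.64 -0.39] F [-0.  -1.1 -0.3] M [-0.03  0.02  0.02] open 0.802 t 6.35
```

Call:
move_arm --targets '[[[0.003,0.01,0.007,-0.008,0.012,-0.025,0.6],[0,0,0,0,0,-0.025,0.5],[0,0,0,0,0,-0.01,0.5],[0,0,0,0,0,0,0.5]]]'

```text
clock: 6.75
tool_pos: [0.5604, 0.2979, 0.0499]
eef_rot: [0.972, 0.233, 0.005, 0.001]
contact_force: [0.1, -0.9, 0.9]
opening: 0.501
```

```bash
python3 -c "
from h import *
to(27.5,(.5535,.304,.042))"
```

```text
turn [-0.    0.01  0.01] shift [-0.0069  0.0061 -0.0079] yaw 26.9 z [ 0.01  0.   -1.  ] pos [0.5604 0.2979 0.0499] q [-0.44  0.97 -0.22  1.66  0.38  0.54 -0.42] F [ 0.1 -0.9  0.9] M [ 0.03 -0.07  0.01] open 0.501 t 6.75
```

Call:
move_arm --targets '[[[0,0.01,0.01,-0.007,0.006,0,0.5],[0,0,0,0,0,-0.007,0.5],[0,0,0,0,0,0,0.5]]]'

```text
clock: 7.05
tool_pos: [0.5558, 0.3035, 0.047]
eef_rot: [0.972, 0.237, 0.003, -0.001]
contact_force: [0.8, 0.3, -0.3]
opening: 0.5
```

```bash
python3 -c "
from h import *
to(27.5,(.5535,.304,.042))
s=snap('wrist','raw4.png');to(27.5,(.5535,.304,.042))
s=snap('wrist');to(27.5,(.5535,.304,.042))"
```

```text
turn [-0.002  0.005  0.002] shift [-0.0023  0.0005 -0.005 ] yaw 27.4 z [ 0.005  0.002 -1.   ] pos [0.5558 0.3035 0.047 ] q [-0.45  0.98 -0.23  1.66  0.38  0.54 -0.43] F [ 0.8  0.3 -0.3] M [-0.01  0.   -0.03] open 0.5 t 7.05
turn [-0.003  0.006  0.001] shift [-0.0026 -0.0003 -0.0056] yaw 27.4 z [ 0.006  0.003 -1.   ] pos [0.5561 0.3043 0.0476] q [-0.45  0.98 -0.23  1.66  0.38  0.54 -0.43] F [ 0.5  0.1 -0.3] M [-0.01 -0.03 -0.  ] open 0.503 t 7.1
turn [-0.003  0.005  0.001] shift [-0.0026 -0.0003 -0.0055] yaw 27.4 z [ 0.005  0.003 -1.   ] pos [0.5561 0.3043 0.0475] q [-0.45  0.98 -0.23  1.66  0.38  0.54 -0.43] F [ 0.4 -0.3 -0.1] M [ 0.   -0.02  0.03] open 0.499 t 7.15
```

Call:
move_arm --targets '[[[0,0.005,0,-0.004,0,-0.007,0.5],[0,0,0,0,0,-0.001,0.5],[0,0,0,0,0,0,0],[0,0,0,0,0,0,0],[0,0,0,0,0,0,0]]]' --force 40

```text
clock: 7.65
tool_pos: [0.5511, 0.3042, 0.0396]
eef_rot: [0.971, 0.237, -0.0, -0.001]
contact_force: [-0.3, -0.5, 0.5]
opening: 0.251
```

Call:
move_arm --targets '[[[0,0,0,0,0,0,0],[0,0,0,0,0,0.015,0],[0,0,0,0,0,0.02,0],[0,0,0,0,0,0,0]]]'

```text
clock: 8.05
tool_pos: [0.5507, 0.3037, 0.0756]
eef_rot: [0.971, 0.237, -0.001, -0.001]
contact_force: [0.9, 1.0, -2.7]
opening: 0.179
```

```bash
python3 -c "
from h import *
to(27.5)"
```

```text
turn [-0.002 -0.002  0.001] shift None yaw 27.4 z [-0.002  0.002 -1.   ] pos [0.5507 0.3037 0.0756] q [-0.44  0.93 -0.25  1.67  0.36  0.59 -0.42] F [ 0.9  1.  -2.7] M [ 0.07 -0.13  0.02] open 0.179 t 8.05
```

Call:
move_arm --targets '[[[0,0,0,0,0,0.045,0],[0,0,0.13,0,0,0.045,0],[0,0,0.14,0,0,0.045,0],[0,0,0.14,0.004,-0.03,0,0],[0,0,0.14,0.004,-0.03,0,0]]]'

```text
clock: 8.55
tool_pos: [0.5542, 0.2467, 0.2132]
eef_rot: [0.864, 0.503, -0.002, 0.002]
contact_force: [-0.6, -1.4, -3.4]
opening: 0.179
```

Call:
move_arm --targets '[[[0,0,0.14,0.004,-0.03,0,0],[0,0,0.14,0.004,-0.03,0,0],[0,0,0.14,0.004,-0.03,0,0],[0,0,0.14,0.004,-0.03,0,0],[0,0,0.14,0.004,-0.03,0,0]]]'

```text
clock: 9.05
tool_pos: [0.573, 0.0903, 0.2127]
eef_rot: [0.627, 0.779, -0.002, 0.002]
contact_force: [-0.6, 0.4, -2.1]
opening: 0.172
```

```bash
python3 -c "
from h import *
to(116,(.583,.0555,.2))"
```

```text
turn [0.006 0.002 0.238] shift [ 0.01   -0.0348 -0.0127] yaw 102.4 z [ 0.001 -0.006 -1.   ] pos [0.573  0.0903 0.2127] q [ 0.16  0.76 -0.71  1.73  0.62  0.9   0.97] F [-0.6  0.4 -2.1] M [ 0.04 -0.08  0.01] open 0.172 t 9.05
```

Call:
move_arm --targets '[[[0.003,0,0.12,0.005,-0.018,-0.005,0],[0.003,0.002,0.12,0.005,-0.016,-0.005,0],[0,0,0,0,0,0,0],[0,0,0,0,0,0,0]]]'

```text
clock: 9.45
tool_pos: [0.582, 0.0462, 0.1998]
eef_rot: [0.53, 0.848, -0.004, -0.001]
contact_force: [-0.2, 1.5, -2.2]
opening: 0.174
```

```bash
python3 -c "
from h import *
to(116,(.583,.0555,.185))
w=snap('wrist');s=snap('side');c=snap('scene')
a=np.zeros((600,800,3),np.uint8)
a[:300,:400]=cv2.resize(w['frame'],(400,300));a[:300,400:]=cv2.resize(s['frame'][130:280,210:410],(400,300));a[300:,:400]=cv2.resize(c['frame'][160:310,250:450],(400,300))
cv2.imwrite('pics/p1.png',a[:,:,::-1])
to(116,(.583,.0555,.185))
"
```

```text
turn [ 0.006 -0.005 -0.   ] shift [ 0.001   0.0093 -0.0148] yaw 116.0 z [-0.005 -0.006 -1.   ] pos [0.582  0.0462 0.1998] q [ 0.26  0.8  -0.77  1.72  0.68  0.92  1.23] F [-0.2  1.5 -2.2] M [ 0.16 -0.01  0.02] open 0.174 t 9.45
turn [ 0.006 -0.004 -0.003] shift [ 0.0009  0.0085 -0.0152] yaw 116.2 z [-0.004 -0.006 -1.   ] pos [0.5821 0.047  0.2002] q [ 0.26  0.8  -0.77  1.72  0.68  0.92  1.23] F [-0.5 -0.3 -2.5] M [ 0.17 -0.07  0.  ] open 0.175 t 9.6
```

View pics/p1.png

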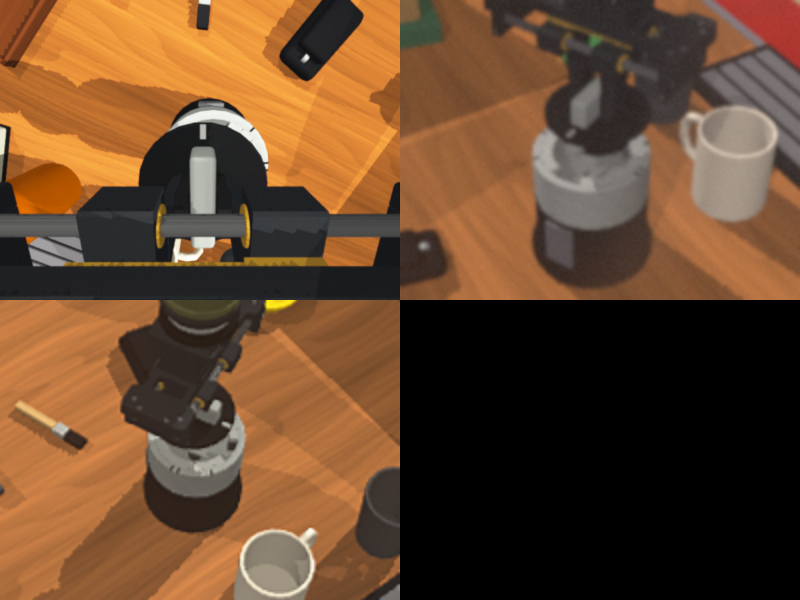

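The lid is held level (wrist pane: bar end 203,148, pointer 202,131) with its bar in line, above and slightly off the mouth. I'll check how far the lid sits off the TCP along the bar, using the bar end.

```bash
python3 -c "
from h import *
w=snap('wrist');st=r.get_state();p=st['tool_pos'];cv2.imwrite('pics/raw5.png',w['frame'][:,:,::-1])
A=R_.from_quat(st['eef_rot'])
g=w['frame'][190:300,326].sum(1);print(g[::3])
for rc in((237,325),(201,323)):
  q=at(w,rc,p[2]+(.0155 if rc[0]==237 else -.0115)); print(A.inv().apply(q-p).round(4))
to(116,(.583,.0555,.185))
"
```

```text
[645 459 170 445 554 550 553 556 553 556 557 206  81  81  82 347 404 422
 417 428 466 561 574 549 540 537 539 543 544 543 540 545 541 543 547 541
 542]
[-0.0011 -0.0375 -0.0153]
[-0.0019 -0.0458  0.0118]
turn [ 0.006 -0.004 -0.004] shift [ 0.0008  0.0083 -0.0154] yaw 116.2 z [-0.004 -0.006 -1.   ] pos [0.5822 0.0472 0.2004] q [ 0.26  0.8  -0.77  1.72  0.68  0.92  1.23] F [-0.1 -0.4 -2.6] M [ 0.2  -0.05 -0.  ] open 0.176 t 9.65
```

```bash
python3 -c "
from h import *
w=snap('wrist');st=r.get_state();p=st['tool_pos']
A=R_.from_quat(st['eef_rot'])
for rc,dz in(((251,326),.0155),((235,326),-.0115),((196,340),-.0115)):
  q=at(w,rc,p[2]+dz); print(A.inv().apply(q-p).round(4))
"
```

```text
[-0.0005 -0.0321 -0.0153]
[-0.0004 -0.0307  0.0117]
[ 0.0056 -0.0478  0.0118]
```

The lid is centred on the TCP to within about 1 mm. I'll centre it over the mouth.

Call:
move_arm --targets '[[[0.006,-0.004,-0.003,0.001,0.008,-0.005,0],[0,0,0,0,0,0,0],[0,0,0,0,0,0,0]]]'

```text
clock: 10.0
tool_pos: [0.5832, 0.0585, 0.1956]
eef_rot: [0.528, 0.849, 0.001, 0.0]
contact_force: [-0.1, -0.6, -2.3]
opening: 0.176
```

```bash
python3 -c "
from h import *
to(116,(.583,.0555,.1475))"
```

```text
turn [-0.001  0.001 -0.004] shift [-0.0002 -0.003  -0.0481] yaw 116.2 z [ 0.001  0.001 -1.   ] pos [0.5832 0.0585 0.1956] q [ 0.25  0.8  -0.77  1.73  0.69  0.9   1.21] F [-0.1 -0.6 -2.3] M [ 0.07 -0.03 -0.01] open 0.176 t 10.0
```

Call:
move_arm --targets '[[[0,0,-0.003,0,-0.003,-0.012,0],[0,0,0,0,0,-0.01,0],[0,0,0,0,0,0,0],[0,0,0,0,0,0,0]]]'

```text
clock: 10.4
tool_pos: [0.5828, 0.0552, 0.1711]
eef_rot: [0.53, 0.848, 0.0, 0.0]
contact_force: [-0.4, -0.3, -3.2]
opening: 0.178
```

```bash
python3 -c "
from h import *
to(116,(.583,.0555,.1475))"
```

```text
turn [-0.001  0.    -0.   ] shift [ 0.0002  0.0003 -0.0236] yaw 116.0 z [ 0.     0.001 -1.   ] pos [0.5828 0.0552 0.1711] q [ 0.24  0.83 -0.74  1.75  0.72  0.86  1.19] F [-0.4 -0.3 -3.2] M [ 0.15 -0.04  0.01] open 0.178 t 10.4
```

Well aligned; lowering gently.

Call:
move_arm --targets '[[[0,0,0,0,0,-0.006,0],[0,0,0,0,0,-0.005,0],[0,0,0,0,0,-0.004,0],[0,0,0,0,0,0,0]]]'

```text
clock: 10.8
tool_pos: [0.583, 0.0549, 0.1548]
eef_rot: [0.53, 0.848, 0.0, 0.0]
contact_force: [-0.2, 0.2, -2.4]
opening: 0.175
```

```bash
python3 -c "
from h import *
to(116,(.583,.0555,.1475))"
```

```text
turn [-0.001  0.001  0.   ] shift [ 0.      0.0006 -0.0073] yaw 116.0 z [ 0.001  0.001 -1.   ] pos [0.583  0.0549 0.1548] q [ 0.23  0.85 -0.73  1.76  0.75  0.83  1.17] F [-0.2  0.2 -2.4] M [ 0.11 -0.06  0.01] open 0.175 t 10.8
```

Call:
move_arm --targets '[[[0,0,0,0,0,-0.004,0],[0,0,0,0,0,-0.003,0],[0,0,0,0,0,-0.001,0],[0,0,0,0,0,0,0]]]'

```text
clock: 11.2
tool_pos: [0.5834, 0.0552, 0.1479]
eef_rot: [0.53, 0.848, 0.001, 0.001]
contact_force: [0.0, 0.2, -1.9]
opening: 0.175
```

```bash
python3 -c "
from h import *
to(116,(.583,.0555,.1475))"
```

```text
turn [-0.     0.002  0.   ] shift [-0.0004  0.0003 -0.0004] yaw 116.0 z [ 0.002  0.    -1.   ] pos [0.5834 0.0552 0.1479] q [ 0.22  0.86 -0.72  1.76  0.76  0.81  1.16] F [ 0.   0.2 -1.9] M [ 0.13 -0.05  0.03] open 0.175 t 11.2
```

Call:
move_arm --targets '[[[0,0,0,0,0,-0.002,0],[0,0,0,0,0,-0.001,0],[0,0,0,0,0,0,0]]]'

```text
clock: 11.5
tool_pos: [0.5836, 0.0553, 0.1479]
eef_rot: [0.53, 0.848, 0.0, 0.002]
contact_force: [-0.2, -0.4, -3.1]
opening: 0.179
```

```bash
python3 -c "
from h import *
to(116,(.583,.0555,.1475))"
```

```text
turn [0.002 0.004 0.001] shift [-0.0006  0.0002 -0.0004] yaw 116.0 z [ 0.004 -0.002 -1.   ] pos [0.5836 0.0553 0.1479] q [ 0.22  0.86 -0.71  1.76  0.76  0.81  1.15] F [-0.2 -0.4 -3.1] M [ 0.05 -0.09 -0.  ] open 0.179 t 11.5
```

Call:
move_arm --targets '[[[0,0,0,0,0,-0.004,0],[0,0,0,0,0,-0.003,0]]]'

```text
clock: 11.7
tool_pos: [0.5838, 0.0554, 0.1475]
eef_rot: [0.531, 0.848, -0.0, 0.005]
contact_force: [-7.9, -4.0, 23.1]
opening: 0.181
```

```bash
python3 -c "
from h import *
to(116,(.583,.0555,.1475))
s=snap('side');c=snap('scene')
a=np.zeros((600,800,3),np.uint8)
a[:,:]=cv2.resize(s['frame'][160:280,240:400],(800,600));a[400:,:267]=cv2.resize(c['frame'][200:300,280:414],(267,200))
cv2.imwrite('pics/p2.png',a[:,:,::-1]);to(116,(.583,.0555,.1475))"
```

```text
turn [0.005 0.008 0.002] shift [-0.0008  0.0001  0.    ] yaw 115.9 z [ 0.008 -0.005 -1.   ] pos [0.5838 0.0554 0.1475] q [ 0.22  0.86 -0.71  1.77  0.77  0.81  1.14] F [-7.9 -4.  23.1] M [-0.44  1.85  0.07] open 0.181 t 11.7
turn [0.005 0.008 0.002] shift [-0.0009  0.0001  0.    ] yaw 115.9 z [ 0.008 -0.005 -1.   ] pos [0.5839 0.0554 0.1475] q [ 0.22  0.86 -0.71  1.77  0.77  0.81  1.14] F [-7.8 -2.7 26.3] M [-0.52  1.85  0.06] open 0.18 t 11.8
```

View pics/p2.png

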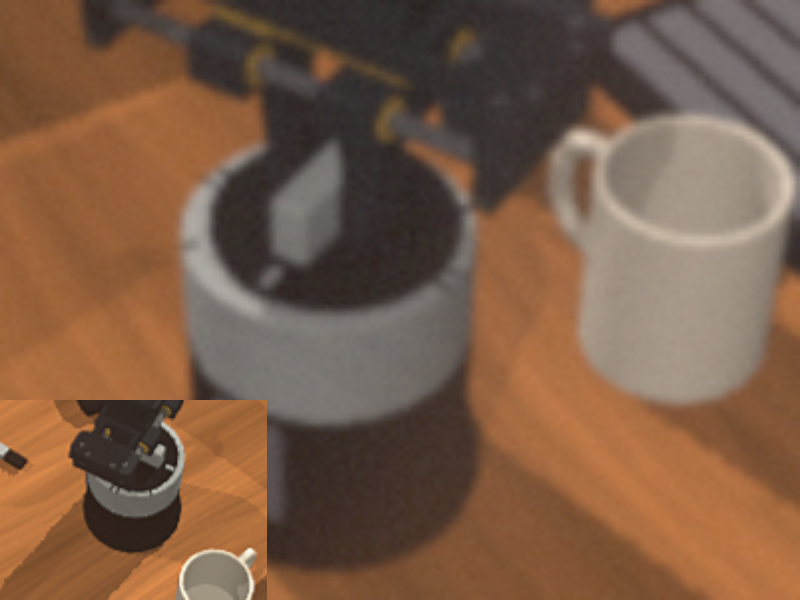

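The lid is home: its disc sits flush on the collar and its pointer (270,275) is at the gap. I'll ease off the push, remove the tilt and start the twist.

Call:
move_arm --targets '[[[0.005,0.008,0,-0.001,0,0.001,0],[0,0,-0.08,0,0,0,0],[0,0,-0.08,0,0,0,0],[0,0,-0.08,0,0,0,0],[0,0,0,0,0,0,0]]]' --force 50

```text
clock: 12.3
tool_pos: [0.5835, 0.0569, 0.1484]
eef_rot: [0.631, 0.776, 0.002, -0.0]
contact_force: [-0.6, -0.8, -1.6]
opening: 0.181
```

```bash
python3 -c "
from h import *
to(71,(.583,.0555,.148))"
```

```text
turn [-0.003  0.003 -0.536] shift [-0.0005 -0.0014 -0.0004] yaw 101.7 z [ 0.002  0.003 -1.   ] pos [0.5835 0.0569 0.1484] q [ 0.19  0.85 -0.66  1.76  0.7   0.78  0.95] F [-0.6 -0.8 -1.6] M [-0.08 -0.04  0.08] open 0.181 t 12.3
```

Call:
move_arm --targets '[[[-0.003,0.003,-0.1,0,-0.001,0,0],[0,0,-0.1,0,0,0,0],[0,0,-0.1,0,0,0,0],[0,0,-0.1,0,0,0,0],[0,0,0,0,0,0,0]]]'

```text
clock: 12.8
tool_pos: [0.5838, 0.0564, 0.1476]
eef_rot: [0.773, 0.634, -0.0, -0.001]
contact_force: [-0.9, -1.0, 0.4]
opening: 0.173
```

```bash
python3 -c "
from h import *
to(71,(.583,.0555,.148))"
```

```text
turn [-0.001 -0.001 -0.135] shift [-0.0008 -0.0009  0.0004] yaw 78.7 z [-0.001  0.001 -1.   ] pos [0.5838 0.0564 0.1476] q [ 0.14  0.82 -0.55  1.76  0.61  0.73  0.64] F [-0.9 -1.   0.4] M [-0.02  0.22  0.03] open 0.173 t 12.8
```

Call:
move_arm --targets '[[[0,0,-0.07,-0.001,-0.001,0,0],[0,0,-0.065,0,0,0,0],[0,0,0,0,0,0,0],[0,0,0,0,0,0,0]]]'

```text
clock: 13.2
tool_pos: [0.5837, 0.0563, 0.1476]
eef_rot: [0.811, 0.585, 0.001, -0.001]
contact_force: [-1.4, -0.2, 0.9]
opening: 0.179
```

```bash
python3 -c "
from h import *
to(71,(.583,.0555,.148))
w=snap('wrist');s=snap('side');c=snap('scene')
p=r.get_state()['tool_pos']
rect(w,.583,.0555,.133,'x.png',n=480,g=.00025)
a=np.zeros((600,800,3),np.uint8)
a[:480,:480]=cv2.imread('pics/x.png')[:,:,::-1];a[:300,480:]=cv2.resize(s['frame'][170:270,260:366],(320,300));a[300:,480:]=cv2.resize(c['frame'][200:300,290:396],(320,300))
cv2.imwrite('pics/p3.png',a[:,:,::-1]);to(71)"
```

```text
turn [-0.003  0.001 -0.012] shift [-0.0007 -0.0008  0.0004] yaw 71.7 z [ 0.001  0.003 -1.   ] pos [0.5837 0.0563 0.1476] q [ 0.12  0.82 -0.52  1.77  0.58  0.71  0.54] F [-1.4 -0.2  0.9] M [-0.05  0.23  0.06] open 0.179 t 13.2
turn [-0.003  0.001 -0.01 ] shift None yaw 71.6 z [ 0.001  0.003 -1.   ] pos [0.5837 0.0563 0.1476] q [ 0.12  0.82 -0.52  1.77  0.58  0.71  0.54] F [-1.8 -0.8  1.7] M [-0.08  0.27  0.1 ] open 0.177 t 13.35
```

View pics/p3.png

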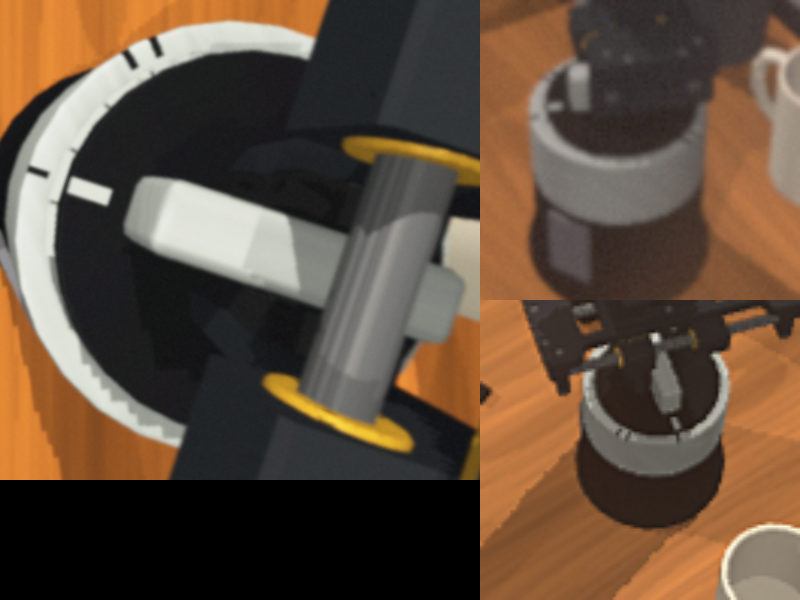

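The pointer at (90,191) and the run line at (38,172) both lie at about 162° from the centre, and the double line is well further on. I'll give a tiny nudge, which also biases the hold against the spring.

Call:
move_arm --targets '[[[0,0,-0.015,0,0,0,0],[0,0,-0.005,0,0,0,0],[0,0,-0.002,0,0,0,0]]]'

```text
clock: 13.65
tool_pos: [0.5837, 0.0563, 0.1476]
eef_rot: [0.817, 0.576, 0.001, -0.001]
contact_force: [-0.7, -0.5, 0.9]
opening: 0.175
```

```bash
python3 -c "
from h import *
to(71)
for i in range(6): s=snap('side')
to(71)
w=snap('wrist');b=[(d['centre'],round(d['score'],2),at(s,d['centre'],.014).round(3)) for d in r.find_in(s,'brush')];print(b)
rect(w,.583,.0555,.133,'x2.png',n=480)
a=np.hstack([cv2.resize(cv2.imread('pics/x2.png')[:300,:300],(400,400)),cv2.resize(s['frame'][:,:,::-1],(400,400))]);cv2.imwrite('pics/p4.png',a)"
```

```text
turn [-0.003  0.001  0.011] shift None yaw 70.4 z [ 0.001  0.003 -1.   ] pos [0.5837 0.0563 0.1476] q [ 0.12  0.82 -0.51  1.77  0.57  0.71  0.52] F [-0.7 -0.5  0.9] M [-0.09  0.16  0.24] open 0.175 t 13.65
turn [-0.003  0.001  0.011] shift None yaw 70.4 z [ 0.001  0.003 -1.   ] pos [0.5838 0.0563 0.1476] q [ 0.12  0.82 -0.51  1.77  0.57  0.71  0.52] F [-0.5  0.2  2.6] M [-0.13  0.26  0.2 ] open 0.178 t 13.95
[([319.5, 247.4], 0.83, array([ 0.403, -0.045,  0.014])), ([414.3, 368.0], 0.78, array([ 0.488, -0.295,  0.014])), ([208.0, 302.3], 0.32, array([0.636, 0.164, 0.014]))]
```

View pics/p4.png

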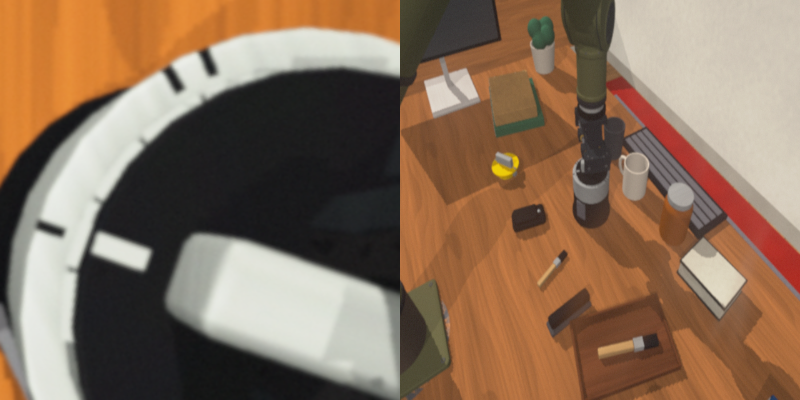

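The pointer (93,243 to 150,262) runs exactly onto the run line at (50,229), and the hold stayed steady for 0.3 s. The brush lies in the tray and the bystanders are in place. Handing in.

```bash
python3 -c "
from h import *
print(r.finish_job());to(71)"
```

```text
the job is handed in; nothing more can be done
None
the job is handed in; nothing more can be done
```

The job is handed in: the brush is in the tray and the lid is held at the run mark, never turned on towards the lock.

- **Brush:** I took the 150 mm brush off the grinder and laid it in the tray. The last side picture shows it wholly inside.
- **Lid:** I picked up the black lid and lowered it straight down until its disc rested on the collar. I then turned it about 45.6° clockwise; the wrist picture shows its pointer running onto the single line. I left it gripped there at 50 N.
- **Hold:** The tool angle stayed at 70.4° (71° aimed for) over the 0.3 s I watched before handing in. The wrist moment about the vertical read 0.20–0.24 N m, a little above the 0.145 N m spring. I put that down to friction or sensor noise.
- **Other checks:** The clock was at about 14 s of the 66 s allowed, and the highest vertical force I read was about 26 N, when seating the lid. The bystanders visible in the last side picture stand where they did, including the small brush and yellow lid. The pen cup was partly hidden by the arm, and I did not check the paperweight at the end.

I viewed 10 pictures. No check failed.

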